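Dock the drilling-jig board on its rails and latch it

TASK

With a fingertip, push the plywood jig board along the two rails of its docking frame until you feel it drop into the locating notches and it lies flush between the side guides. Then push the turn latch round, by its upright post, over the board as far as its stop so that the board is locked down. Do not lift or tip the board, and leave the other things on the bench where they are.

Things in the scene. Friction and masses are not known exactly. Their poses are not given: they have to be found in the camera images.
- jig_frame: Metal docking frame fixed to the bench, 330 mm long (its x, the way to push the board) by 160 wide (y); origin on the bench under its centre, z up. Two flat steel rails along x at y = 34 to 72 mm either side, tops at z = 40 mm; between them a channel with floor at z = 10. Side guides at y = 72 to 80 mm either side, tops z = 58 mm. The ends are open, no end stop.
- seat (a point): Where the board's origin lies once the board has dropped in: frame x = 70, y = 0, z = 40 mm. Each rail has two notches 26 mm long, 12 mm deep: one in its inner half, 55 mm ahead of this point, one in its outer half, 55 mm behind it. Their far ends stop the board at about +3 mm.
- jig_board: Loose plywood board 140 x 140 x 18 mm, 0.6 kg; origin: centre of the plywood's underside, axes as the frame's. Four steel feet under it, 8 mm high, 20 mm long. It starts on them, origin at z = 48 mm (top 8 mm above the guides), 70 to 130 mm short of its seat, 2 mm side play; sliding takes 2 to 6 N. In the notches it drops 8 mm, flush with the guides. Wooden fence and stop on top, 20 mm high.
- push_edge (a point): Middle of the board's rear edge face (140 mm wide, 18 mm high), where to push: at x = -70, z = +9 mm in the board's frame. The edge spans z = 48 to 66 mm while riding and 40 to 58 mm once dropped.
- latch (a joint): Steel bar turning on a vertical pivot. Rad: 0 = parallel to the rails, pointing to the frame's -x; grows clockwise seen from above; 1.571 = closed at its stop, square across the board, pointing to +y. Starts between -0.5 (outer stop) and 0.2, stays where left. Bar 16 mm wide, z = 61 to 69 mm, ends 56 mm from the pivot: it clears the dropped board by 3 mm but strikes one that has not dropped.
- latch_pivot (a point): Axis of the latch's pivot, on top (z = 58 mm) of a metal lug 36 x 34 mm outside the frame's -y guide: frame x = 100, y = -96 mm.
- latch_post (a point): Top centre of the latch's upright black round post, 14 mm diameter, 34 mm high (z = 69 to 103 mm), 48 mm from the pivot, near the bar's free end: what to push the latch by. About 1.5 N turns it.
Things that resemble listed ones, but are neither listed nor needed, are in the scene too. Of the things that look like the jig_board, the smaller one is meant.

How it is judged:
By the outcome, as a careful person would: the job done as asked, in the order asked, and still so for the second after the job is handed in, with the robot touching nothing.
It also fails if it takes over 53 s, if anything falls off the work surface, if the arm or the gripper's body presses on something with over 40 N, if the wrist force passes 120 N, or if a joint passes its speed limit or range.

ROBOT

A 6-joint arm with a two-finger parallel gripper is mounted at the origin on the work surface. World frame = base frame: x ahead of the robot, y to its left, z up, the work surface at z = 0. Lengths are in m, angles in rad, forces in N, time in s.
With the tool pointing down it reaches from about 0.3 to 0.75 m from the base axis. Payload 8.5 kg.
Tool frame: the origin (TCP) lies midway between the tips of the shut fingers; the grasp point (between the pads) lies 19 mm behind it; z points along the fingers, y is the direction in which the jaws open and shut (so a half turn about z gives the same grasp; the last joint's range is limited). The gripper opens to 88 mm and grips with 3 to 60 N. Pads are 18 mm wide; open, the fingers measure 123 mm over their backs; the gripper's body (75 mm by 187 mm) begins 45 mm behind the grasp point.
Start: joints at [0.903, 0.381, 1.297, -0, 1.464, -0.215], TCP at [0.241, 0.495, 0.239] pointing down, gripper open.
Joint ranges: [-3.11, 3.11], [-0.89, 2.33], [0.22, 2.48], [-1.42, 4.56], [0.17, 2.85], [-2.88, 2.88]. Speed limits (rad/s): [2.39, 2.39, 3.14, 3.14, 3.14, 3.14].

INTERFACE

Orientations are given as [roll, pitch, yaw] about the fixed x, y, z axes, in that order (R = Rz(yaw) Ry(pitch) Rx(roll)).
In Python, from rig import robot gives the robot as it stands. The module is installed in compiled form; this text tells all that it offers.
- The arm moves only by the tool send_rows, never from a script. Its argument "targets" is a list of rows, each a list of 3 entries, a list of its own where there are three numbers: the shift along the tool's x, y, z in m, then the turn about the tool's z in rad, then the finger opening in m, from 0 to 0.0881. A call has 1 to 10 rows; each row is the pose to reach, as a shift and turn from the pose commanded when the call began, along the tool's axes at that moment; what a row does not reach only later rows make up. A row lasts 1/12 s, in which the tool goes at most 41.7 mm and 7.16 degrees, less where a joint would pass 70% of its speed; a pose out of reach is approached as far as the arm can. A call with a gripper value outside its range is refused whole. The fingers move at their own pace and stop on an object; "squeeze" is the grip in N (left out, the last holds). Time passes only in rows, so rows that repeat a pose let the fingers close. It gives the time, the measured TCP pose, the force and the opening at its end, in the units of the state.
- robot.get_state(): the state, without advancing time (a new reading comes with each control period).
- robot.get_image(name): name is "scene" or "side" or "wrist"; returns a dict with "image" (384x512x3 uint8, blue, green, red), "range_z" (384x512 float32, m along the optical axis (not along the pixel's ray), 0 where there is no reading), "fov_y" (degrees; the focal length in pixels is half the picture's height over the tangent of half this angle, whatever the lens; pixels are square), "cx", "cy" (the principal point, pixels), "dist_coeffs" ([k1, k2, p1, p2, k3] as OpenCV has them; the pictures are not rectified), "xyz" and "orientation" of the camera in the world; the wrist camera has in their place "tool_from_camera" (4x4, takes a point from camera to tool coordinates, whose origin is the TCP and whose axes are the flange's). Camera axes: x right, y down, z forward; pixel columns grow to the right and rows downward; lengths in m; the calibration is good to about 2 mm. A picture is of the moment at which its call begins: read the wrist's pose just before it.
- robot.job_done(): hands the job in, once; it reports no verdict.
The state is a dict: "time_s": time; "qpos": joint angles; "qvel": joint speeds; "joint_efforts": joint torques, N m; "ee_pos": TCP position; "ee_rot": TCP orientation; "force": force on the tool from outside, world axes, zero at the start; "ft_torque": the same for the moment, N m; "opening": finger opening in m.
Only numpy, scipy, OpenCV 4.12 (cv2) and the standard library are available. Lean on these libraries where they do the work, as an engineer would, in place of code of your own. Each camera call takes 0.05 s, during which the arm holds its last target.

## Working session

There is one attempt and no reset: what is moved stays moved. The work goes in short steps, Python scripts to look and compute and a tool call to move; the robot and the scene stay as the last step left them, time stands still between calls to the robot, and variables do not carry over. Pictures are saved under pics/ and viewed, and the job is handed in when it is done.

Besides the shell and the picture viewer there is one more tool, called after "Request:" by a JSON object that holds its "fn" and its "kwargs". send_rows: Moves the arm, as the interface text tells. Its arguments: {"type":"object","properties":{"targets":{"type":"array"},"squeeze":{"type":"number"}},"required":["targets"]}

```bash
mkdir -p pics; cat > h.py <<'E'
import numpy as np, cv2, pickle
from scipy.spatial.transform import Rotation as R
from rig import robot
def grab(n,tag):
    st=robot.get_state(); d=robot.get_image(n); d['st']=st
    pickle.dump(d,open(f'{tag}.pkl','wb')); cv2.imwrite(f'pics/{tag}.png',d['image']); return d
def load(tag): return pickle.load(open(f'{tag}.pkl','rb'))
def cam(d):
    f=d['image'].shape[0]/2/np.tan(np.radians(d['fov_y'])/2)
    K=np.array([[f,0,d['cx']],[0,f,d['cy']],[0,0,1]])
    if 'tool_from_camera' in d:
        T=np.eye(4);T[:3,:3]=R.from_euler('xyz',d['st']['ee_rot']).as_matrix();T[:3,3]=d['st']['ee_pos'];T=T@np.array(d['tool_from_camera'])
    else:
        T=np.eye(4);o=np.array(d['orientation'])
        T[:3,:3]=o if o.shape==(3,3) else R.from_euler('xyz',o).as_matrix();T[:3,3]=d['xyz']
    return K,np.array(d['dist_coeffs'],float),T
def ray(d,u,v):
    K,D,T=cam(d);p=cv2.undistortPoints(np.array([[[u,v]]],float),K,D)[0,0]
    return T[:3,3],T[:3,:3]@np.array([p[0],p[1],1])
def atz(d,u,v,z):
    o,r=ray(d,u,v);return o+r*(z-o[2])/r[2]
def dep(d,u,v):
    o,r=ray(d,u,v);return o+r*d['range_z'][int(round(v)),int(round(u))]
def proj(d,P):
    K,D,T=cam(d);Ti=np.linalg.inv(T)
    return cv2.projectPoints(np.atleast_2d(P).astype(float),cv2.Rodrigues(Ti[:3,:3])[0],Ti[:3,3],K,D)[0][:,0]
def crop(tag,u0,v0,u1,v1,k,out):
    im=cv2.imread(f'pics/{tag}.png')[v0:v1,u0:u1];cv2.imwrite(f'pics/{out}.png',cv2.resize(im,None,fx=k,fy=k,interpolation=cv2.INTER_CUBIC))
E
python3 - <<'E'
from h import *
for n in ['scene','side','wrist']:
    d=grab(n,n+'0'); print(n,d.get('xyz'),d.get('orientation'),d['fov_y'])
print(robot.get_state())
E
```

```text
scene [0.94678703 0.09832346 0.76338126] [-2.49202756 -0.01016373  1.85488236] 56.50280190937591
side [ 0.02956996 -0.59807037  0.89081398] [-2.43005837  0.01944356 -0.6692847 ] 46.593653535465954
wrist None None 68.66192476457874
{'time_s': 0.15, 'qpos': array([ 9.02716028e-01,  3.81000687e-01,  1.29797612e+00, -3.73150438e-06,
        1.46361893e+00, -2.15288427e-01]), 'qvel': array([ 1.61419696e-03, -1.34322676e-03, -2.46610744e-03,  2.34799565e-03,
       -1.93903399e-03,  3.59108166e-05]), 'joint_efforts': array([ 1.94627246e-03, -4.38082230e+01, -2.24610543e+01,  7.13898498e-02,
        3.43942980e-02, -8.58366093e-05]), 'ee_pos': array([0.24048332, 0.49441689, 0.23833868]), 'ee_rot': array([-3.14061193e+00, -2.10664205e-04,  2.68880108e+00]), 'force': array([-0.50495848,  0.90271712, -0.19557116]), 'ft_torque': array([-0.01146714, -0.01105873, -0.00631963]), 'opening': 0.08801681359763877}
```

View pics/scene0.png

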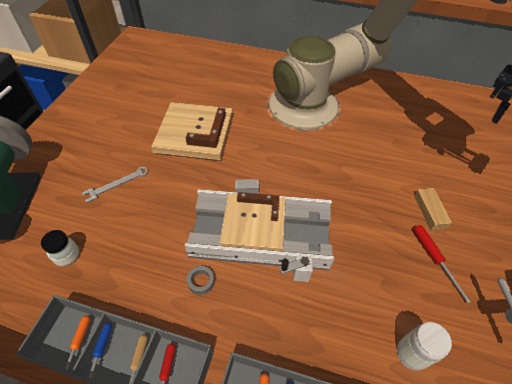

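View pics/side0.png

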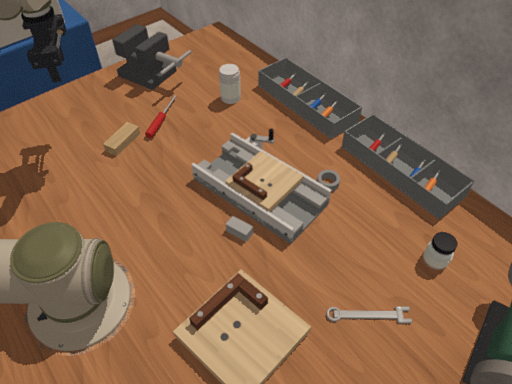

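View pics/wrist0.png

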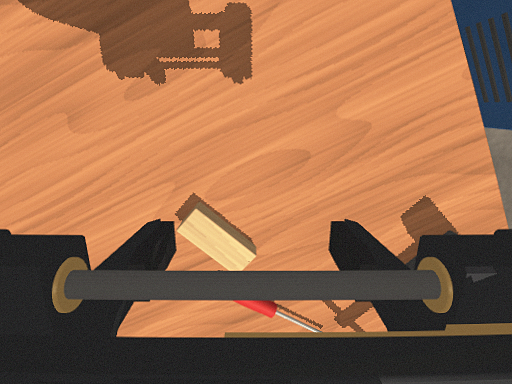

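```bash
python3 - <<'E'
from h import *
crop('scene0',180,170,345,290,4.8,'s0c'); crop('side0',180,120,345,245,4.8,'d0c')
E
```

```text
(no output)
```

View pics/s0c.png

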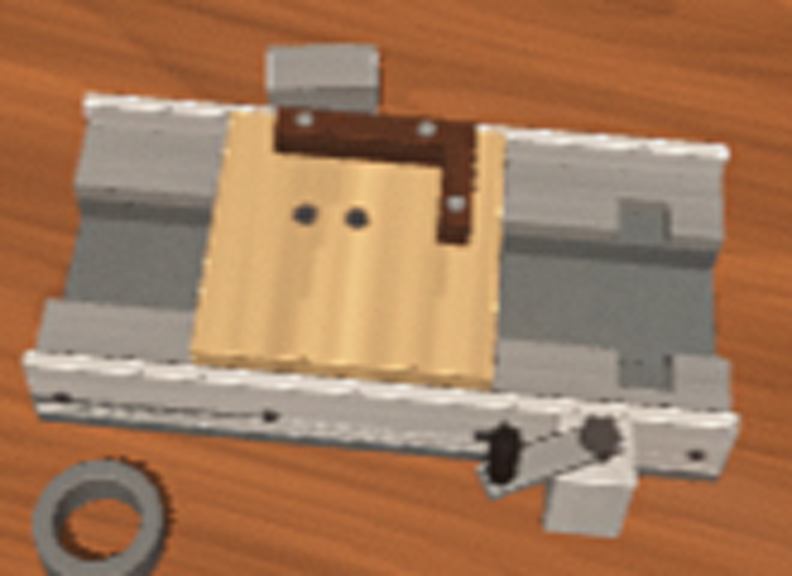

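View pics/d0c.png

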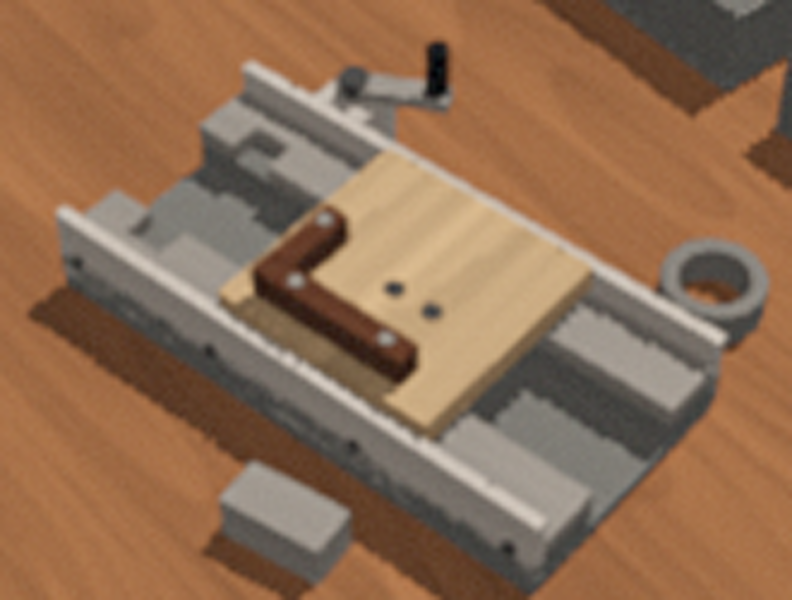

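```bash
python3 - <<'E'
from h import *
s=load('scene0');d=load('side0')
def S(u,v,z): return atz(s,180+u/4.8,170+v/4.8,z)
def Dd(u,v,z): return atz(d,180+u/4.8,120+v/4.8,z)
# outer corners frame: (-165,80),(165,80),(-165,-80),(165,-80)
F=np.array([[-.165,.08],[.165,.08],[-.165,-.08],[.165,-.08]])
A=np.array([S(87,96,.058),S(729,148,.058),S(24,356,.058),S(738,416,.058)])[:,:2]
B=np.array([Dd(545,526,.058),Dd(58,208,.058),Dd(726,343,.058),Dd(248,62,.058)])[:,:2]
def fit(F,A):
    f0,a0=F.mean(0),A.mean(0);H=(F-f0).T@(A-a0);th=np.arctan2(H[0,1]-H[1,0],H[0,0]+H[1,1])
    c,q=np.cos(th),np.sin(th);Rm=np.array([[c,-q],[q,c]]);t=a0-Rm@f0
    return th,t,((F@Rm.T+t)-A)*1000
for X in(A,B,(A+B)/2): print(*fit(F,X))
th,t,_=fit(F,(A+B)/2);c,q=np.cos(th),np.sin(th);Rm=np.array([[c,-q],[q,c]])
np.save('frame.npy',[th,*t])
for n,P in dict(pivS=S(602,430,.072),pivD=Dd(352,75,.072),postS=S(505,426,.103),postD=Dd(437,46,.103),
 bS1=S(232,112,.066),bS2=S(196,352,.066),bS3=S(506,130,.066),bS4=S(490,382,.066),bD1=Dd(592,268,.066),bD2=Dd(432,430,.066),bD3=Dd(385,152,.066),bD4=Dd(222,295,.066)).items():
  print(n,P.round(4),(Rm.T@(P[:2]-t)*1000).round(1))
P=lambda x,y,z:np.array([*(Rm@[x,y]+t),z])
for cm,tag in((s,'scene0'),(d,'side0')):
  im=cv2.resize(cm['image'],None,fx=1.5,fy=1.5)
E
```

```text
1.7619651333841744 [ 0.50837421 -0.00131015] [[-3.72370867 -1.32621872]
 [-3.78749128 -1.56313868]
 [ 3.10072278  0.94844961]
 [ 4.41047717  1.94090779]]
1.7577517544419492 [ 0.50859435 -0.00529413] [[-4.66355687 -0.60391466]
 [-2.99790564 -1.43002944]
 [ 4.07099427  2.23787606]
 [ 3.59046823 -0.20393196]]
1.7598532964291533 [ 0.50848428 -0.00330214] [[-4.19464991 -0.96521484]
 [-3.39218483 -1.49569372]
 [ 3.58534489  1.5922725 ]
 [ 4.00148985  0.86863606]]
pivS [0.583  0.1154 0.072 ] [102.6 -95.6]
pivD [0.583  0.1127 0.072 ] [ 99.9 -94.9]
postS [0.6092 0.0748 0.103 ] [  57.8 -113.6]
postD [0.6128 0.0744 0.103 ] [  56.7 -117.1]
bS1 [ 0.4588 -0.0998  0.066 ] [-85.4  67. ]
bS2 [ 0.5944 -0.0714  0.066 ] [-83.  -71.6]
bS3 [0.4297 0.0364 0.066 ] [53.8 69.9]
bS4 [0.5708 0.0619 0.066 ] [ 52.3 -73.4]
bD1 [ 0.5908 -0.0782  0.066 ] [-89.  -66.8]
bD2 [ 0.4569 -0.1077  0.066 ] [-92.9  70.3]
bD3 [0.5619 0.0574 0.066 ] [ 49.6 -63.9]
bD4 [0.4299 0.0292 0.066 ] [46.7 71.1]
```

```bash
cat >> h.py <<'E'
def FW(p,z=None):
    th,x,y=np.load('frame.npy');c,q=np.cos(th),np.sin(th)
    r=np.array([[c,-q],[q,c]])@np.array(p[:2])+[x,y];return np.array([*r,z if z is not None else p[2]])
def WF(P):
    th,x,y=np.load('frame.npy');c,q=np.cos(th),np.sin(th)
    r=np.array([[c,q],[-q,c]])@(np.array(P[:2])-[x,y]);return np.array([*r,P[2]])
def plan(P,yaw=None):
    st=robot.get_state();Rm=R.from_euler('xyz',st['ee_rot']).as_matrix()
    print('shift',(Rm.T@(np.array(P)-st['ee_pos'])).round(4),'turn',None if yaw is None else round(st['ee_rot'][2]-yaw,4))
E
python3 - <<'E'
from h import *
print(np.array(load('wrist0')['tool_from_camera']).round(3))
P=FW((-.125,0),.2);print(P);plan(P,1.760)
E
```

```text
[[ 0.    -0.961 -0.276  0.071]
 [ 1.     0.     0.    -0.   ]
 [-0.    -0.276  0.961 -0.148]
 [ 0.     0.     0.     1.   ]]
[ 0.53197588 -0.12607488  0.2       ]
shift [-0.5336 -0.4304  0.0386] turn 0.9288
```

Request:
{"fn": "send_rows", "kwargs": {"targets": [[[-0.534,-0.43,0.038],0.929,0.0],[[-0.534,-0.43,0.038],0.929,0.0],[[-0.534,-0.43,0.038],0.929,0.0],[[-0.534,-0.43,0.038],0.929,0.0],[[-0.534,-0.43,0.038],0.929,0.0],[[-0.534,-0.43,0.038],0.929,0.0],[[-0.534,-0.43,0.038],0.929,0.0],[[-0.534,-0.43,0.038],0.929,0.0],[[-0.534,-0.43,0.038],0.929,0.0],[[-0.534,-0.43,0.038],0.929,0.0]]}}

```text
time_s: 0.98
ee_pos: [0.4181, 0.1162, 0.2156]
ee_rot: [3.142, -0.0, 1.759]
force: [1.1, 0.5, 0.4]
opening: 0.0237
```

```bash
python3 - <<'E'
from h import *
plan(FW((-.125,0),.2),1.760);print(robot.get_state())
E
```

```text
shift [-0.2593  0.0664  0.0156] turn -0.0005
{'time_s': 0.9833, 'qpos': array([-3.20293140e-03,  1.98539937e-01,  1.63616240e+00,  9.77082361e-05,
        1.30683796e+00, -1.91908413e-01]), 'qvel': array([-1.10531850e+00,  1.46762821e-01, -1.09616567e-01, -1.05037144e-03,
       -4.54001511e-02, -1.10543755e+00]), 'joint_efforts': array([ 6.51776880e+00, -3.48105025e+01, -1.93515605e+01, -3.25511978e-02,
        2.26548677e-01,  1.54070176e+00]), 'ee_pos': array([0.41811086, 0.11618501, 0.21563368]), 'ee_rot': array([ 3.14152327e+00, -8.26072878e-05,  1.75947632e+00]), 'force': array([1.08752027, 0.51273808, 0.35130969]), 'ft_torque': array([-0.00164274,  0.0365951 ,  0.02537776]), 'opening': 0.023706953685405596}
```

Request:
{"fn": "send_rows", "kwargs": {"targets": [[[-0.26,0.066,0.015],0,0.0],[[-0.26,0.066,0.015],0,0.0],[[-0.26,0.066,0.015],0,0.0],[[-0.26,0.066,0.015],0,0.0],[[-0.26,0.066,0.015],0,0.0],[[-0.26,0.066,0.015],0,0.0],[[-0.26,0.066,0.015],0,0.0],[[-0.26,0.066,0.015],0,0.0],[[-0.26,0.066,0.015],0,0.0],[[-0.26,0.066,0.015],0,0.0]]}}

```text
time_s: 1.82
ee_pos: [0.531, -0.1238, 0.2006]
ee_rot: [-3.141, -0.001, 1.76]
force: [0.2, 0.4, 0.6]
opening: 0.0004
```

```bash
python3 - <<'E'
from h import *
grab('wrist','w1')
plan(FW((-.125,0),.2),1.760);print(robot.get_state()['opening'])
E
```

```text
shift [-0.0027  0.0004  0.0008] turn 0.001
5.319464316916545e-05
```

View pics/w1.png

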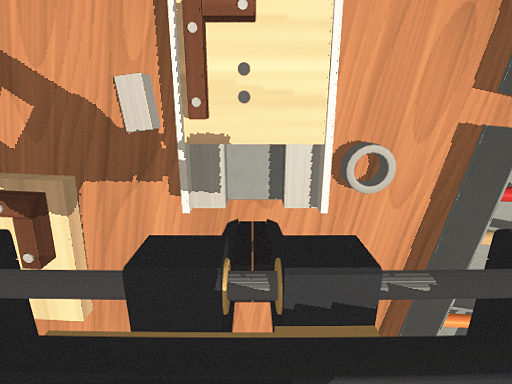

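```bash
python3 - <<'E'
from h import *
w=load('w1')
for n,u,v,z in [('edgeL',184,143,.066),('edgeR',325,144,.066),('gL',182,212,.058),('gR',329,212,.058),('gLin',190,212,.058),('gRin',321,212,.058)]:
  print(n,(WF(atz(w,u,v,z))*1000).round(1),(WF(dep(w,u,v-4))*1000).round(1))
E
```

```text
edgeL [-87.4  68.7  66. ] [-84.2  70.1  59.5]
edgeR [-88.3 -72.6  66. ] [-85.1 -74.   59.4]
gL [-164.4   77.9   58. ] [-159.6   77.5   58.1]
gR [-164.2  -84.5   58. ] [-180.1 -100.4    2.5]
gLin [-164.3   69.    58. ] [-161.1   69.6   54.1]
gRin [-164.2  -75.7   58. ] [-159.   -74.9   59.5]
```

```bash
python3 - <<'E'
from h import *
w=load('w1')
for u,v in [(280,120),(280,60),(300,138),(230,130),(330,150),(330,100),(205,180),(300,180),(255,180),(400,220),(120,220)]:
  z=[dep(w,u+a,v+b)[2]*1000 for a in(-2,0,2) for b in(-2,0,2)];print(u,v,np.round([np.median(z),min(z),max(z)],1))
s=load('scene0')
for u,v in [(245,235),(260,235),(230,225),(225,180),(300,230)]:print(dep(s,u,v).round(4))
s=load('side0')
for u,v in [(280,180),(265,165),(290,190)]:print('side',dep(s,u,v).round(4))
E
```

```text
280 120 [67.4 65.2 69.1]
280 60 [67.6 66.5 68.6]
300 138 [67.4 66.6 68.6]
230 130 [68.1 66.4 68.5]
330 150 [59.4  0.6 60.6]
330 100 [60.4 59.5 60.9]
205 180 [41.6 40.9 43.1]
300 180 [42.4 41.3 43.1]
255 180 [11.5 10.8 12.2]
400 220 [1.5 0.7 2.7]
120 220 [ 1.3 -0.2  2.2]
[ 0.5592 -0.0264  0.0666]
[0.5483 0.0055 0.0642]
[ 0.5433 -0.0672  0.0656]
[ 0.371  -0.1423 -0.001 ]
[0.4776 0.0886 0.013 ]
side [ 0.5367 -0.0515  0.0656]
side [0.5424 0.014  0.0631]
side [ 0.5376 -0.0882  0.0597]
```

```bash
python3 - <<'E'
from h import *
plan(FW((-.120,-.0015),.044),1.760)
E
```

```text
shift [0.0023 0.002  0.1568] turn 0.001
```

Request:
{"fn": "send_rows", "kwargs": {"targets": [[[0.002,0.002,0.04],0,0],[[0.002,0.002,0.08],0,0],[[0.002,0.002,0.11],0,0],[[0.002,0.002,0.135],0,0],[[0.002,0.002,0.15],0,0],[[0.002,0.002,0.156],0,0],[[0.002,0.002,0.156],0,0],[[0.012,0.002,0.156],0,0],[[0.017,0.002,0.156],0,0],[[0.017,0.002,0.156],0,0]]}}

```text
time_s: 2.7
ee_pos: [0.5303, -0.1063, 0.0459]
ee_rot: [3.14, 0.001, 1.761]
force: [-0.0, 1.2, 0.0]
opening: 0.0004
```

```bash
python3 - <<'E'
from h import *
grab('wrist','w2');st=robot.get_state();print(WF(st['ee_pos']),st['force'])
E
```

```text
[-0.10593565 -0.00215285  0.04578798] [-0.25770378 -0.37341515  0.20354915]
```

View pics/w2.png

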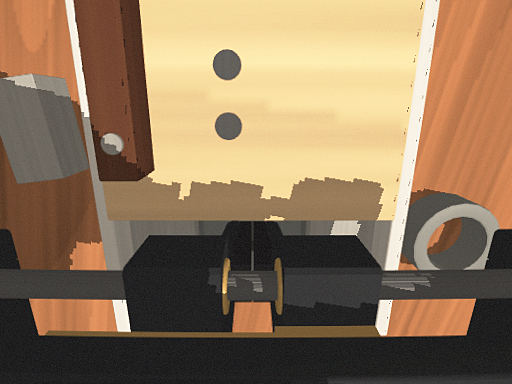

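Request:
{"fn": "send_rows", "kwargs": {"targets": [[[0.004,0,0.001],0,0],[[0.007,0,0.001],0,0],[[0.01,0,0.001],0,0],[[0.014,0,0.001],0,0],[[0.018,0,0.001],0,0],[[0.023,0,0.001],0,0],[[0.028,0,0.001],0,0],[[0.033,0,0.001],0,0],[[0.038,0,0.001],0,0],[[0.043,0,0.001],0,0]]}}

```text
time_s: 3.58
ee_pos: [0.5223, -0.0652, 0.0439]
ee_rot: [3.141, 0.001, 1.76]
force: [0.1, -4.7, 2.2]
opening: 0.0005
```

Request:
{"fn": "send_rows", "kwargs": {"targets": [[[0.004,0,0],0,0],[[0.008,0,0],0,0],[[0.012,0,0],0,0],[[0.016,0,0],0,0],[[0.02,0,0],0,0],[[0.023,0,0],0,0],[[0.026,0,0],0,0],[[0.028,0,0],0,0],[[0.03,0,0],0,0],[[0.03,0,0],0,0]]}}

```text
time_s: 4.42
ee_pos: [0.5166, -0.0356, 0.0438]
ee_rot: [3.141, 0.0, 1.76]
force: [1.5, -2.3, 1.4]
opening: 0.0005
```

```bash
python3 - <<'E'
from h import *
grab('wrist','w3');grab('scene','s3');st=robot.get_state();print(WF(st['ee_pos']),st['force'])
crop('s3',180,170,345,290,4.8,'s3c')
E
```

```text
[-0.03320173 -0.00176951  0.0436841 ] [ 2.26207249 -1.61972504  0.82825649]
```

View pics/w3.png

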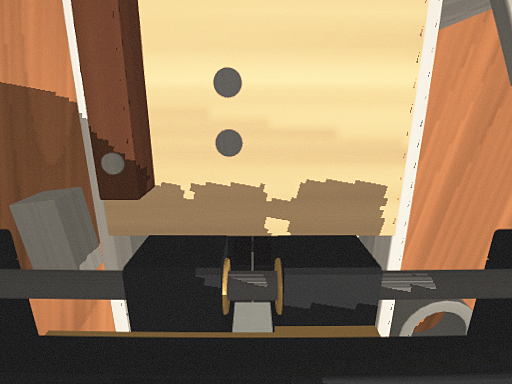

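View pics/s3c.png

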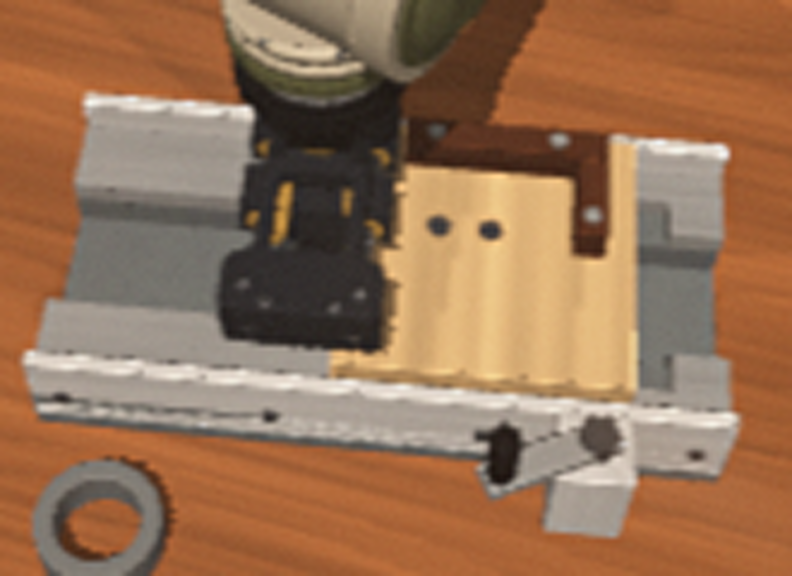

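Request:
{"fn": "send_rows", "kwargs": {"targets": [[[0.003,0,0],0,0],[[0.006,0,0],0,0],[[0.009,0,0],0,0],[[0.012,0,0],0,0],[[0.014,0,0],0,0],[[0.016,0,0],0,0],[[0.018,0,0],0,0],[[0.02,0,0],0,0],[[0.021,0,0],0,0],[[0.022,0,0],0,0]]}}

```text
time_s: 5.35
ee_pos: [0.5121, -0.0141, 0.0434]
ee_rot: [-3.141, -0.0, 1.76]
force: [0.6, -3.6, -0.2]
opening: 0.0004
```

```bash
python3 - <<'E'
from h import *
w=grab('wrist','w4');st=robot.get_state();print(WF(st['ee_pos']),st['force'])
for u,v in [(300,100),(300,160),(220,40),(200,190),(300,190)]:
  print(np.median([dep(w,u+a,v+b)[2]*1000 for a in(-2,0,2) for b in(-2,0,2)]).round(1))
E
```

```text
[-0.01117828 -0.00155486  0.04347079] [ 0.14955263 -1.90585178 -1.94362094]
59.1
59.5
59.3
59.6
59.6
```

View pics/w4.png

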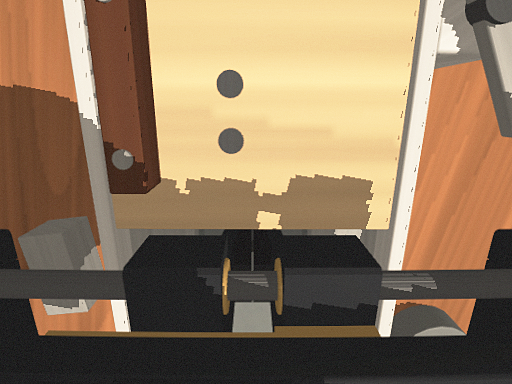

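Request:
{"fn": "send_rows", "kwargs": {"targets": [[[-0.006,0,0],0,0],[[-0.014,0,0],0,0],[[-0.018,0,0],0,0],[[-0.018,0,-0.01],0,0],[[-0.018,0,-0.04],0,0],[[-0.018,0,-0.08],0,0],[[-0.018,0,-0.11],0,0],[[-0.018,0,-0.125],0,0],[[-0.018,0,-0.125],0,0],[[-0.018,0,-0.125],0,0]]}}

```text
time_s: 6.23
ee_pos: [0.5157, -0.0321, 0.1693]
ee_rot: [3.14, 0.0, 1.76]
force: [-0.1, 0.0, -0.7]
opening: 0.0009
```

```bash
python3 - <<'E'
from h import *
w=grab('wrist','w5');s=grab('scene','s5')
crop('s5',180,170,345,290,4.8,'s5c')
P=FW((.073,-.153),.165);print(P);plan(P,3.75)
E
```

```text
[0.64503902 0.09715085 0.165     ]
shift [0.1024 0.1518 0.0024] turn -1.9904
```

View pics/w5.png

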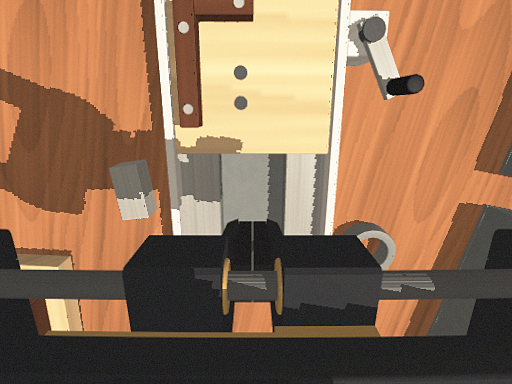

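View pics/s5c.png

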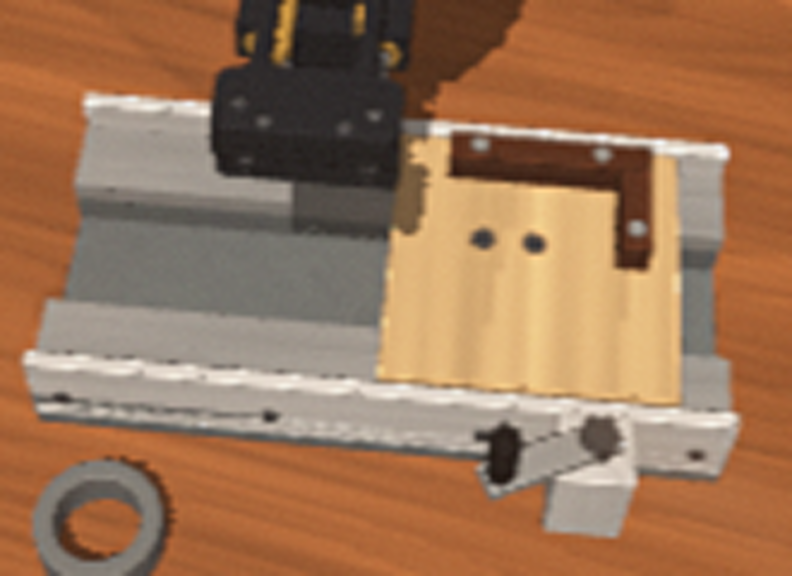

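```bash
python3 - <<'E'
from h import *
w=load('w5')
md=lambda u,v:np.median([dep(w,u+a,v+b)[2]*1000 for a in(-2,0,2) for b in(-2,0,2)]).round(1)
print([md(u,v) for u,v in[(225,140),(310,140),(310,30),(260,30),(300,10),(215,60)]],'guide',md(339,100))
for n,u,v,z in [('piv',374,27,.072),('post',415,84,.103),('eL',184,153,.058),('eR',328,153,.058)]:
  print(n,(WF(atz(w,u,v,z))*1000).round(1))
print([md(415,84),md(374,27)])
E
```

```text
[np.float64(59.7), np.float64(59.5), np.float64(60.0), np.float64(59.3), np.float64(59.6), np.float64(60.6)] guide 60.7
piv [101.6 -98.   72. ]
post [  57.  -119.9  103. ]
eL [-0.9 61.2 58. ]
eR [ -0.9 -72.4  58. ]
[np.float64(104.5), np.float64(73.6)]
```

Request:
{"fn": "send_rows", "kwargs": {"targets": [[[0.1,0.152,0.0],-1.99,0],[[0.1,0.152,0.0],-1.99,0],[[0.1,0.152,0.0],-1.99,0],[[0.1,0.152,0.0],-1.99,0],[[0.1,0.152,0.0],-1.99,0],[[0.1,0.152,0.0],-1.99,0],[[0.1,0.152,0.0],-1.99,0],[[0.1,0.152,0.0],-1.99,0],[[0.1,0.152,0.0],-1.99,0],[[0.1,0.152,0.0],-1.99,0]]}}

```text
time_s: 7.17
ee_pos: [0.6458, 0.0947, 0.1666]
ee_rot: [-3.141, -0.004, 3.016]
force: [0.6, -0.1, 0.1]
opening: 0.0006
```

```bash
python3 - <<'E'
from h import *
plan(FW((.074,-.153),.165),1.76+np.pi/2+.46)
E
```

```text
shift [0.0014 0.0033 0.0016] turn -0.7748
```

Request:
{"fn": "send_rows", "kwargs": {"targets": [[[0.001,0.003,0.0],-0.775,0],[[0.001,0.003,0.0],-0.775,0],[[0.001,0.003,0.0],-0.775,0],[[0.001,0.003,0.0],-0.775,0],[[0.001,0.003,0.0],-0.775,0],[[0.001,0.003,0.0],-0.775,0],[[0.001,0.003,0.0],-0.775,0],[[0.001,0.003,0.02],-0.775,0],[[0.001,0.003,0.04],-0.775,0],[[0.001,0.003,0.045],-0.775,0]]}}

```text
time_s: 8.0
ee_pos: [0.6439, 0.0978, 0.119]
ee_rot: [3.137, -0.006, -2.499]
force: [-0.6, -1.0, -0.6]
opening: -0.0
```

```bash
python3 - <<'E'
from h import *
w=grab('wrist','w6');st=robot.get_state();print(WF(st['ee_pos']),st['ee_rot'])
print(proj(w,[FW((.101,-.0975),.072),FW((.058,-.119),.103),FW((.058,-.119),.069)]))
E
```

```text
[ 0.07377703 -0.15222266  0.11961663] [ 3.13687602 -0.00574961 -2.49854966]
[[320.88829054 157.08283019]
 [252.70672577 166.63792501]
 [252.37615832 157.00787477]]
```

View pics/w6.png

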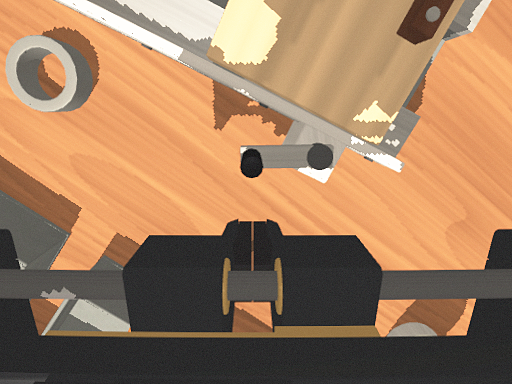

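Request:
{"fn": "send_rows", "kwargs": {"targets": [[[0,0,0.02],0,0],[[0,0,0.034],0,0],[[0,0,0.038],0,0],[[0,0,0.038],0,0],[[0.005,0,0.038],0,0],[[0.01,0,0.038],0,0],[[0.014,0,0.038],0,0],[[0.017,0,0.038],0,0],[[0.017,0,0.038],0,0]]}}

```text
time_s: 8.8
ee_pos: [0.6318, 0.0871, 0.0863]
ee_rot: [-3.141, 0.0, -2.499]
force: [-1.1, 0.4, 0.5]
opening: 0.0003
```

```bash
cat >> h.py <<'E'
def arc(a1,n,a0=None,piv=(.101,-.0975),off=.016):
    st=robot.get_state();Rm=R.from_euler('xyz',st['ee_rot']).as_matrix()
    f=WF(st['ee_pos']);print('now',f.round(4),'F',st['force'].round(1),'t',st['time_s'])
    cur=st['ee_rot'][2]
    for a in np.linspace(a0,a1,n+1)[1:]:
        t=np.array([np.sin(a),np.cos(a)]);p=np.array(piv)+.048*np.array([-np.cos(a),np.sin(a)])-off*t
        sh=Rm.T@(FW(p,.081)-st['ee_pos']);yaw=np.load('frame.npy')[0]+np.pi/2-a
        tn=(cur-yaw+np.pi)%(2*np.pi)-np.pi
        print([sh.round(3).tolist(),round(tn,3),0],'a=%.2f'%a)
E
python3 - <<'E'
from h import *
grab('wrist','w7')
arc(.4,9,-.46)
E
```

```text
now [ 0.0658 -0.1384  0.0862] F [-0.1  0.3 -0.1] t 8.85
[[0.01, 0.0, 0.005], np.float64(0.089), 0] a=-0.36
[[0.014, -0.001, 0.005], np.float64(0.185), 0] a=-0.27
[[0.019, -0.001, 0.005], np.float64(0.28), 0] a=-0.17
[[0.024, -0.001, 0.005], np.float64(0.376), 0] a=-0.08
[[0.029, -0.0, 0.005], np.float64(0.472), 0] a=0.02
[[0.034, 0.0, 0.005], np.float64(0.567), 0] a=0.11
[[0.038, 0.002, 0.005], np.float64(0.663), 0] a=0.21
[[0.043, 0.004, 0.005], np.float64(0.758), 0] a=0.30
[[0.047, 0.006, 0.005], np.float64(0.854), 0] a=0.40
```

View pics/w7.png

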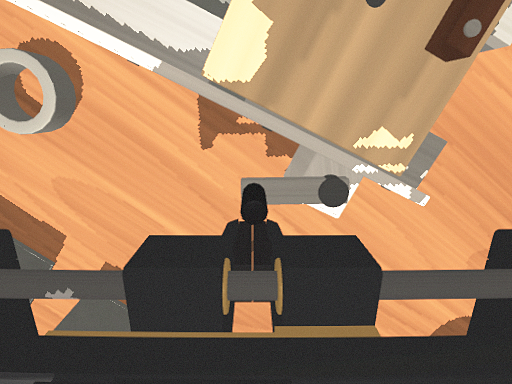

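Request:
{"fn": "send_rows", "kwargs": {"targets": [[[0.005,0,0.004],0.0,0],[[0.01,0,0.004],0.089,0],[[0.014,-0.001,0.004],0.185,0],[[0.019,-0.001,0.004],0.28,0],[[0.024,-0.001,0.004],0.376,0],[[0.029,0,0.004],0.472,0],[[0.034,0,0.004],0.567,0],[[0.038,0.002,0.004],0.663,0],[[0.043,0.004,0.004],0.758,0],[[0.047,0.006,0.004],0.854,0]]}}

```text
time_s: 9.68
ee_pos: [0.5909, 0.0639, 0.0816]
ee_rot: [3.142, 0.001, 2.926]
force: [1.5, 0.2, -0.8]
opening: 0.0001
```

```bash
python3 - <<'E'
from h import *
grab('wrist','w8')
arc(1.3,9,.4)
E
```

```text
now [ 0.0507 -0.0929  0.0815] F [ 0.1 -0.7 -0.7] t 9.7333
[[0.004, -0.001, 0.001], np.float64(0.09), 0] a=0.50
[[0.009, -0.002, 0.001], np.float64(0.19), 0] a=0.60
[[0.014, -0.003, 0.001], np.float64(0.29), 0] a=0.70
[[0.019, -0.002, 0.001], np.float64(0.39), 0] a=0.80
[[0.024, -0.002, 0.001], np.float64(0.49), 0] a=0.90
[[0.029, -0.001, 0.001], np.float64(0.59), 0] a=1.00
[[0.034, 0.001, 0.001], np.float64(0.69), 0] a=1.10
[[0.039, 0.003, 0.001], np.float64(0.79), 0] a=1.20
[[0.043, 0.005, 0.001], np.float64(0.89), 0] a=1.30
```

View pics/w8.png

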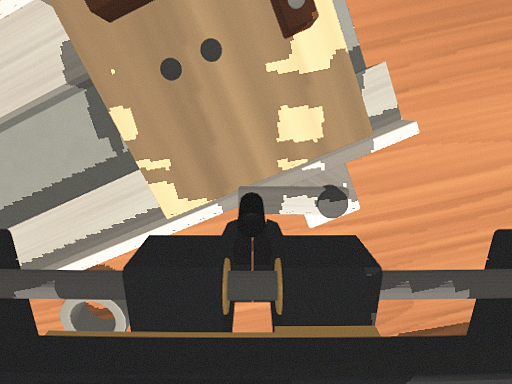

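Latch is following, post at (252,205) centred on the finger. Continue.

Request:
{"fn": "send_rows", "kwargs": {"targets": [[[0.004,-0.001,0],0.09,0],[[0.009,-0.002,0],0.19,0],[[0.014,-0.003,0],0.29,0],[[0.019,-0.002,0],0.39,0],[[0.024,-0.002,0],0.49,0],[[0.029,-0.001,0],0.59,0],[[0.034,0.001,0],0.69,0],[[0.039,0.003,0],0.79,0],[[0.043,0.005,0],0.89,0]]}}

```text
time_s: 10.48
ee_pos: [0.55, 0.078, 0.0817]
ee_rot: [3.141, 0.001, 2.038]
force: [1.8, -0.5, -0.2]
opening: 0.0001
```

```bash
python3 - <<'E'
from h import *
grab('wrist','w9')
arc(1.571,4,1.3)
E
```

```text
now [ 0.0727 -0.0556  0.0817] F [ 0.4 -0.2  1.2] t 10.5333
[[0.003, -0.001, 0.001], np.float64(0.07), 0] a=1.37
[[0.007, -0.002, 0.001], np.float64(0.138), 0] a=1.44
[[0.01, -0.002, 0.001], np.float64(0.205), 0] a=1.50
[[0.014, -0.003, 0.001], np.float64(0.273), 0] a=1.57
```

View pics/w9.png

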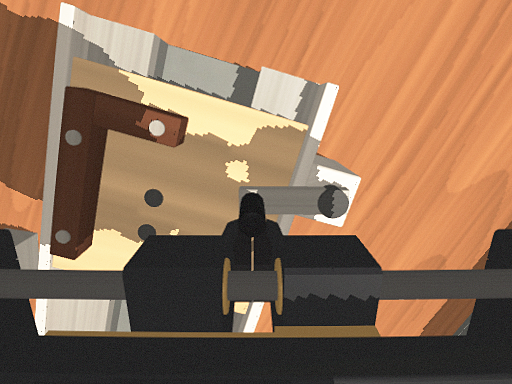

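Request:
{"fn": "send_rows", "kwargs": {"targets": [[[0.003,-0.001,0],0.07,0],[[0.007,-0.002,0],0.138,0],[[0.01,-0.002,0],0.205,0],[[0.014,-0.003,0],0.273,0],[[0.015,-0.003,0],0.273,0],[[0.016,-0.003,0],0.273,0]]}}

```text
time_s: 11.03
ee_pos: [0.5412, 0.0893, 0.0818]
ee_rot: [3.14, 0.004, 1.772]
force: [4.9, -13.8, -3.2]
opening: 0.0003
```

```bash
python3 - <<'E'
from h import *
st=robot.get_state();print(WF(st['ee_pos']),st['force'],st['ee_rot'])
E
```

```text
[ 0.08483074 -0.04955068  0.08176035] [  4.93233708 -13.84059669  -3.18436871] [3.13965305 0.00378838 1.77241632]
```

Request:
{"fn": "send_rows", "kwargs": {"targets": [[[0.001,0,0],0,0],[[0.001,0,0],0,0],[[0.001,0,0],0,0]]}}

```text
time_s: 11.28
ee_pos: [0.5412, 0.0894, 0.0818]
ee_rot: [3.14, 0.005, 1.772]
force: [5.1, -14.2, -2.1]
opening: 0.0005
```

Request:
{"fn": "send_rows", "kwargs": {"targets": [[[-0.004,0,0],0,0],[[-0.012,0,0],0,0],[[-0.02,0,0],0,0],[[-0.02,0,-0.03],0,0],[[-0.03,0,-0.06],0,0],[[-0.05,0,-0.09],0,0],[[-0.07,0,-0.11],0,0],[[-0.09,0,-0.11],0,0],[[-0.1,0,-0.11],0,0],[[-0.1,0,-0.11],0,0]]}}

```text
time_s: 12.12
ee_pos: [0.5594, -0.0079, 0.1911]
ee_rot: [-3.141, -0.0, 1.766]
force: [-0.2, 0.8, -0.0]
opening: 0.0005
```

```bash
python3 - <<'E'
from h import *
w=grab('wrist','w10');grab('scene','s10');d=grab('side','d10')
crop('s10',180,170,345,290,4.8,'s10c');crop('d10',180,120,345,245,4.8,'d10c')
print(robot.get_state()['force'],proj(w,[FW((.101,-.0975),.072),FW((.101,-.0495),.103)]))
E
```

```text
[-0.59876981  0.54039505 -0.17515452] [[308.32972016  54.08919443]
 [253.63953544  46.27726927]]
```

View pics/w10.png

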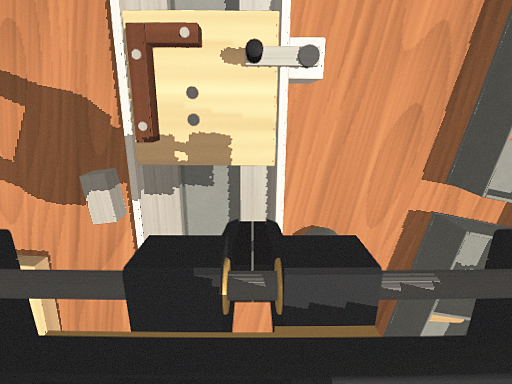

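View pics/s10c.png

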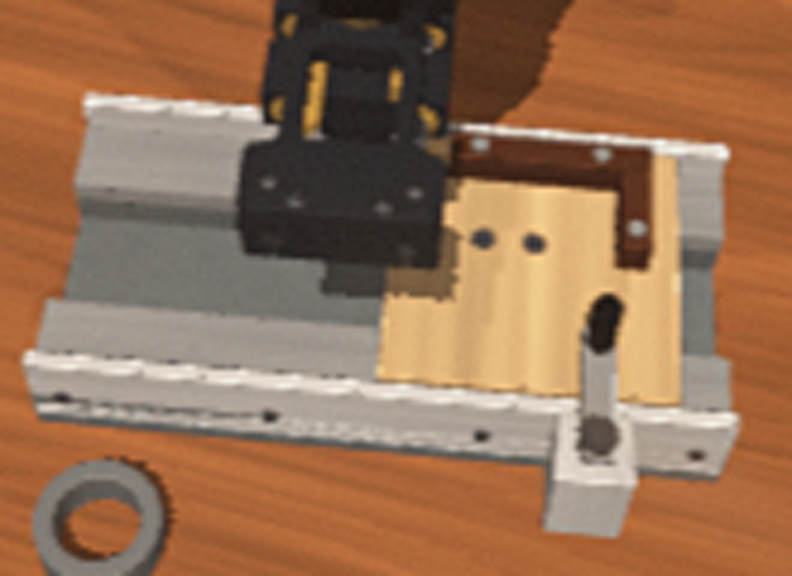

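View pics/d10c.png

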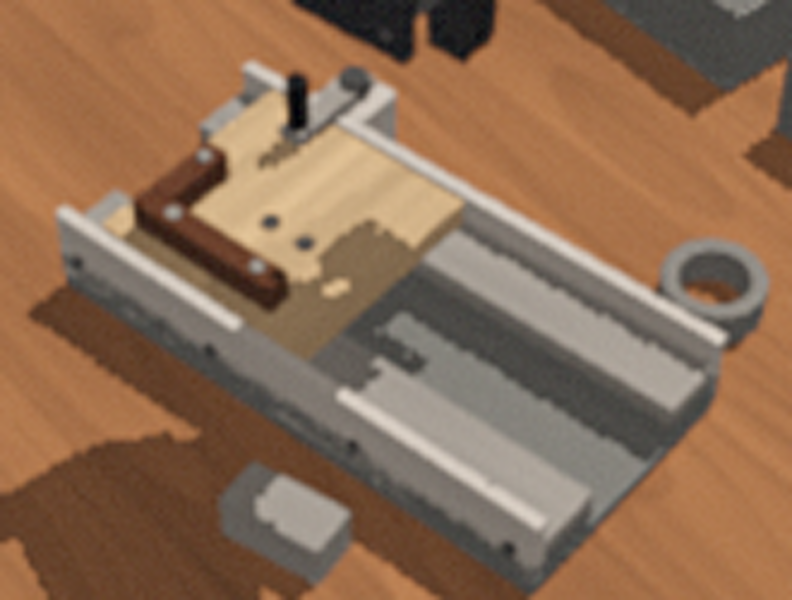

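```bash
python3 - <<'E'
from rig import robot
robot.job_done()
E
```

```text
the job is handed in; nothing more can be done
```

The board is seated in its notches and the latch is closed over it at its stop. The job was handed in at about 12 s of the 53 s allowed.

- **Board:** I pushed it about 85 mm along the rails with the closed fingertips, which took roughly 2–5 N. The wrist camera then put its top level with the guides, within about 1 mm at six points. Its rear edge was at frame x ≈ -1 mm; exact seating would be 0. I judged the drop from these measured heights, and did not push the board on to its end stop.
- **Latch:** I swept it round by its post from about -0.46 rad until the force rose to about 14 N and it stopped moving. The post's top then lay within 1 pixel of its predicted closed position, with the bar square across the board.
- **Last views:** The scene, side and wrist pictures showed the frame, the ring, the grey block and the part of the larger board in view where they started. The gripper was touching nothing when I handed in.
- **Disagreements:** The cameras differed by about 2–3 mm on the frame's sideways position. Wrist-camera heights read about 1.5 mm too high throughout. Neither affected the result.

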